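Pack the coating kit into its caddy

ROBOT

A 7-joint arm with a two-finger parallel gripper is mounted at the origin on a cart in front of the work surface, level with it; the furniture and walls round the work are solid. World frame = base frame: x ahead of the robot, y to its left, z up, the work surface at z = 0. Lengths are in m, angles in rad, forces in N, time in s.
With the tool pointing down it reaches from about 0.4 to 0.85 m from the base axis. Payload 4.5 kg.
Tool frame: the origin (TCP) lies at the very end of the fingers, on their centre line; the grasp point (between the pads) lies 19 mm behind it; z points along the fingers, y is the line along which they close (so a half turn about z gives the same grasp; the last joint's range is limited). The gripper opens to 88 mm and grips with 3 to 60 N. Pads are 18 mm wide; open, the fingers measure 123 mm over their backs; the gripper's body (75 mm by 187 mm) begins 45 mm behind the grasp point.
Start: joints at [1.367, 0.689, -0.195, 1.565, 0.157, 0.902, -0.215], TCP at [0.147, -0.607, 0.239] pointing down, gripper open.
Joint ranges: [-3.01, 3.01], [-0.46, 2.08], [-1.47, 1.51], [0.13, 2.56], [-1, 4.14], [0.04, 2.09], [-2.66, 2.66]. Speed limits (rad/s): [2.57, 2.57, 3.14, 3.14, 3.14, 3.14, 3.14].

INTERFACE

Orientations are given as a unit quaternion [x, y, z, w].
In Python, from plant import r, eyes, nets gives the robot as it stands.
- The arm moves only by the shell command python3 -m pendant 'ROWS' [FORCE]. ROWS is JSON, a list of rows, each an object of numbers: "claw": the opening, from 0 (shut) to 1 (fully open); "dx", "dy", "dz": the shift along the world's x, y, z in mm; "twist": the turn about the world's z in rad. In form: [{"claw": .., "dx": .., "dy": .., "dz": .., "twist": ..}, ...]. A call has 1 to 8 rows; each row is the pose to reach, as a shift and turn from the pose commanded when the call began; what a row does not reach only later rows make up. A row lasts 1/10 s, in which the tool goes at most 50 mm and 8.59 degrees, less where a joint would pass 70% of its speed; a pose out of reach is approached as far as the arm can. A call with a gripper value outside its range is refused whole. The fingers move at their own pace and stop on an object; FORCE is the grip in N (left out, the last holds). Time passes only in rows, so rows that repeat a pose let the fingers close. It gives the time, the measured TCP pose, the force, the opening and the grip force at its end, in the units of the state.
- r.get_state(): the state, without advancing time (a new reading comes with each control period).
- eyes.snapshot(name): name is "side" or "top" or "wrist"; returns (picture, depth): 400x640x3 uint8, blue, green, red; 400x640 float32, m along the optical axis (not along the pixel's ray), 0 where there is no reading.
- eyes.camera_info(name): a dict with "K" (3x3 intrinsics, pixels), "world_to_cam" (4x4, takes a point from world to camera coordinates); the wrist camera has in their place "T_tool_cam" (4x4, takes a point from camera to tool coordinates, whose origin is the TCP and whose axes are the flange's). Camera axes: x right, y down, z forward; pixel columns grow to the right and rows downward; lengths in m; the calibration is good to about 2 mm. A picture is of the moment at which its call begins: read the wrist's pose just before it. camera_info takes no time and is no camera call.
- r.finish_job(): hands the job in; it is judged then, once.
Trained networks look in the newest picture that a camera, given by its name, has taken for a name from the list of things; names that differ only in an ending like _2 or _b are one class to them, and where a whole thing is asked for, a point or a joint stands for the part that bears it (a point fixed in the world has none). Each returns a list of dicts, best first, with "confidence" (0 to 1); they miss things now and then, are a little off and sometimes report something else, mostly with a low value. They report only what shows in the picture. A call takes as long as a camera call. They do not tell look-alikes from the thing itself.
- nets.spot_in(camera, query): "box" ([left, top, width, height] as shares, 0 to 1, of the picture: columns of its width, rows of its height, round what is visible of it).
- nets.place_of(camera, query): "position" ([column, row] as shares, 0 to 1, of the picture: columns of its width, rows of its height: a listed point, or the origin of a listed thing).
The state is a dict: "clock": time; "q": joint angles; "qd": joint speeds; "joint_torque": joint torques, N m; "tool_pos": TCP position; "eef_rot": TCP orientation; "contact_force": force on the tool from outside, world axes, zero at the start; "moment": the same for the moment, N m; "opening": opening from 0.0 (shut) to 1.0 (fully open); "finger_force": force on a finger pad.
Only numpy, scipy, OpenCV 4.12 (cv2) and the standard library are available. Lean on these libraries where they do the work, as an engineer would, in place of code of your own. Each camera call takes 0.05 s, during which the arm holds its last target. There are 200 camera calls.

TASK

Pack the film-coating kit into the grey caddy: stand the smaller blue-capped bottle in the wide ring and the short sample jar in the narrow ring, lay the steel film applicator flat between its end stops, and lay the thick marker centred across both of its saddles. Set the bottle and the jar down without letting them drop. The look-alikes - the tall vial, the larger bottle and the thin pen - do not belong to the kit: leave them standing and lying where they are.

Things in the scene. Friction and masses are not known exactly. Their poses are not given: they have to be found in the camera images.
- caddy: Flat grey caddy, fixed, 220 (x) by 290 mm (y); origin at the centre of its underside. Floor 5 mm thick, rim 14 mm high, steel bars along both short ends up to z = 29. In its frame (mm): the rings stand at (50, 85) and (-50, 85), either way round; the applicator's berth, long side along y, is centred at (50, -45); the marker's two saddles are centred at (-50, -90) and (-50, 0).
- ring_large: Wide white upright ring fixed on the caddy floor, for the small bottle: inner diameter 73 mm, outer 81 mm, 20 mm high; origin at the centre of its underside (5 mm above the worktop). What stands in it stands on the caddy floor.
- ring_small: Narrow white upright ring fixed on the caddy floor, for the jar: inner diameter 46 mm, outer 54 mm, 20 mm high; origin at the centre of its underside (5 mm above the worktop).
- small_bottle: The smaller of two lab bottles with blue screw caps: body 57 mm in diameter with straight sides to about 65 mm, cap 47 mm, 110 mm high, about 0.22 kg, upright; origin at the centre of its underside, z up.
- jar: Short sample jar with a white screw cap: body 30 mm, cap 33 mm in diameter (from 42 mm up), 55 mm high, 30 g, upright; origin at the centre of its underside, z up.
- applicator: Open rectangular steel frame, 32 (x) by 100 (y) by 26 mm high, 0.31 kg, lying flat; origin at the centre of its underside. Its berth on the caddy floor: two aluminium end stops, tops at z = 19 mm in the caddy, 116 mm apart, with 16 mm long cheeks at the corners, 48 mm apart across; the rest of the long sides is open for fingers. Lies along the caddy's y, either end first, origin at z = 5 mm.
- marker: Thick black marker pen lying flat, 14 by 137 mm (along its y), 14 mm high, 18 g; origin at the middle of its underside. Its saddles: two white blocks 14 mm long (caddy y), seats at z = 25 mm in the caddy, 30 mm wide between cheeks up to z = 41; 76 mm free between the blocks for fingers. Lies across both along the caddy's y, either end first, centred at caddy (-50, -45), origin at z = 25.
- vial: Look-alike of the jar, to be left alone: tall slim glass vial with a white screw cap, 29 mm in diameter, 98 mm high, upright; origin at the centre of its underside.
- big_bottle: Look-alike of the small bottle, to be left alone: the larger blue-capped bottle, 70 mm in diameter, 142 mm high; origin at the centre of its underside.
- pen: Look-alike of the marker, to be left alone: thin blue ball pen lying flat, 8 mm by 135 mm, 11 mm high; origin at the middle of its underside, length along its y.
There are look-alikes about, which are no part of the job. Leave any red look-alike of the jar alone.

How it is judged:
At the end, for the whole second after the job is handed in: Bottle upright on the floor in the wide ring, jar in the narrow one (12 mm); applicator flat in its berth (12 mm, 0.22 rad); marker level on both saddles (15 mm, 0.25 rad); vial, large bottle (both upright) and pen within 20 mm of their starts; all at rest (horizontal distance between small_bottle and ring_large below 0.012 m and angle between each of small_bottle, jar, applicator, vial, big_bottle's own z axis and vertical below 0.12 rad and z of small_bottle in the frame of caddy between -0.002 and 0.012 m and linear speed of each of small_bottle, jar, applicator, marker, vial, big_bottle, pen below 0.02 m/s and angular speed of each of small_bottle, jar, applicator, marker, vial, big_bottle, pen below 0.2 rad/s and horizontal distance between jar and ring_small below 0.012 m and z of jar in the frame of caddy between -0.002 and 0.012 m and x of applicator in the frame of caddy between 0.038 and 0.062 m and y of applicator in the frame of caddy between -0.057 and -0.033 m and z of applicator in the frame of caddy between -0.002 and 0.012 m and angle between the y axis of applicator and the y axis of caddy, either way round below 0.22 rad and x of marker in the frame of caddy between -0.065 and -0.035 m and y of marker in the frame of caddy between -0.06 and -0.03 m and z of marker in the frame of caddy between 0.015 and 0.043 m and angle between the y axis of marker and the y axis of caddy, either way round below 0.25 rad and angle between marker's own y axis and vertical above 1.4 rad and distance of each of vial, big_bottle, pen from where it was at the start of the episode below 0.02 m); the robot touches nothing.
It fails at once if a thing that does not belong in the caddy (tall vial, large bottle or thin pen) is shifted by more than 20 mm (distance of any of vial, big_bottle, pen from where it was at the start of the episode above 0.02 m).
It fails at once if the small bottle or the jar is let fall (touched by nothing while more than about 30 mm above its seat) ((height (world z) of small_bottle above 0.035 m and contact force between small_bottle and anything else below 0.001 N) or (height (world z) of jar above 0.035 m and contact force between jar and anything else below 0.001 N)).
It also fails if it takes over 102 s, if anything falls off the work surface, if the arm or the gripper's body presses on something with over 40 N, if the wrist force passes 120 N, or if a joint passes its speed limit or range.

## Working session

There is one attempt and no reset: what is moved stays moved. The work goes in short steps, Python scripts to look and compute and a shell command to move; the robot and the scene stay as the last step left them, time stands still between calls to the robot, and variables do not carry over. Pictures are saved under pics/ and viewed, at most 14 in all, crops included, and the job is handed in when it is done.

```bash
ls; mkdir -p pics; python3 - <<'E'
from plant import r, eyes, nets
import cv2,numpy as np
for n in("top","side"):
    p,d=eyes.snapshot(n); cv2.imwrite(f"pics/{n}0.png",p); np.save(f"{n}d.npy",d); np.save(f"{n}p.npy",p)
    i=eyes.camera_info(n); print(n,np.round(i["K"],1).tolist(),np.round(i["world_to_cam"],3).tolist())
print(np.round(eyes.camera_info("wrist")["T_tool_cam"],3).tolist(), r.get_state())
E
```

```text
pics
top [[494.3, 0.0, 323.1], [0.0, 494.3, 201.5], [0.0, 0.0, 1.0]] [[-0.018, -1.0, -0.015, 0.13], [-0.983, 0.021, -0.185, 0.536], [0.185, 0.011, -0.983, 1.069], [0.0, 0.0, 0.0, 1.0]]
side [[362.0, 0.0, 316.8], [0.0, 362.0, 204.4], [0.0, 0.0, 1.0]] [[0.798, -0.602, 0.006, -0.384], [-0.334, -0.45, -0.828, 0.266], [0.501, 0.659, -0.561, 0.535], [0.0, 0.0, 0.0, 1.0]]
[[0.001, -0.962, -0.274, 0.07], [1.0, 0.001, 0.0, -0.0], [0.0, -0.274, 0.962, -0.146], [0.0, 0.0, 0.0, 1.0]] {'clock': 0.1, 'q': array([ 1.36679924,  0.68985995, -0.19455524,  1.56622136,  0.15732426,
        0.90248561, -0.21507647]), 'qd': array([ 0.00101438, -0.00252538,  0.0002544 , -0.00247389,  0.00076232,
        0.00189404, -0.00132462]), 'joint_torque': array([-3.73748058e-03, -5.28492308e+01, -1.27186965e+00, -1.53834361e+01,
       -5.26108244e-02,  1.96240260e-03,  4.53949156e-05]), 'tool_pos': array([ 0.14706851, -0.6068844 ,  0.23802116]), 'eef_rot': array([ 9.92931293e-01,  1.18687928e-01, -1.49742021e-04, -7.75118787e-04]), 'contact_force': array([ 0.66477358,  0.01999379, -0.64445695]), 'moment': array([-0.02331544,  0.05516691,  0.00497747]), 'finger_force': 0.0, 'opening': 0.9969124677880856}
```

View pics/top0.png

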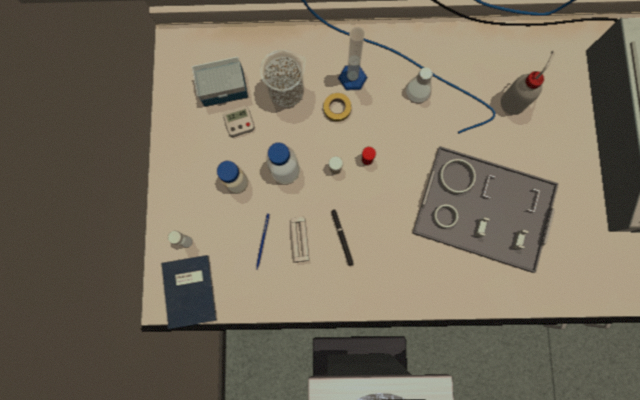

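View pics/side0.png

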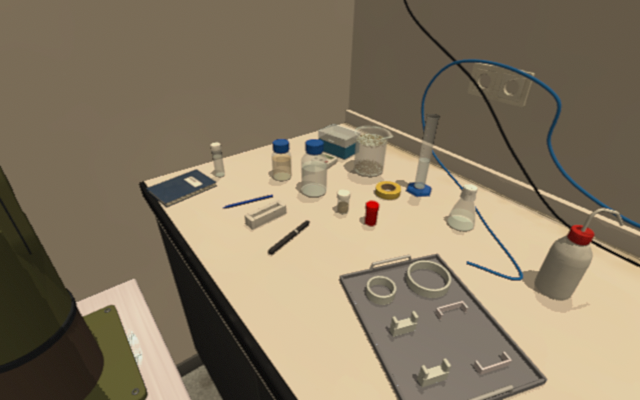

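The top view shows the small bottle's cap at (230,170), the big one at (282,160), jar (335,165), red look-alike (368,155), vial (177,238), applicator (299,240), marker (342,238), pen (263,241) and caddy at about (485,208).

```bash
cat > h.py <<'E'
import numpy as np,cv2
from plant import r,eyes,nets
from scipy.spatial.transform import Rotation as R
def cam(n,st=None):
    i=eyes.camera_info(n); K=np.array(i["K"])
    if n!="wrist": T=np.linalg.inv(np.array(i["world_to_cam"]))
    else:
        st=st or r.get_state(); M=np.eye(4); M[:3,:3]=R.from_quat(st["eef_rot"]).as_matrix(); M[:3,3]=st["tool_pos"]
        T=M@np.array(i["T_tool_cam"])
    return K,T
def onz(c,u,v,z):          # pixels -> world at height z
    K,T=c; u,v=np.broadcast_arrays(np.asarray(u,float),v)
    d=(T[:3,:3]@np.linalg.inv(K)@np.stack([u.ravel(),v.ravel(),np.ones(u.size)])).T
    return T[:3,3]+d*((z-T[2,3])/d[:,2])[:,None]
def cloud(c,d):
    K,T=c; v,u=np.mgrid[:d.shape[0],:d.shape[1]]
    p=np.stack([(u-K[0,2])/K[0,0]*d,(v-K[1,2])/K[1,1]*d,d],-1)
    return p@T[:3,:3].T+T[:3,3]
def rect(p):               # min-area rectangle of points, mm
    (x,y),(a,b),t=cv2.minAreaRect((np.asarray(p)[:,:2]*1000).astype(np.float32))
    if a<b: a,b,t=b,a,t+90
    return np.round([x,y,a,b,(t+90)%180-90],1)  # t: direction of long side from x, deg
def yaw(st): 
    m=R.from_quat(st["eef_rot"]).as_matrix(); return np.degrees(np.arctan2(m[1,1],m[0,1]))
E
python3 - <<'E'
from h import *
c=cam("top"); p=np.load("topp.npy").astype(int); d=np.load("topd.npy"); P=cloud(c,d)
b,g,rr=p[...,0],p[...,1],p[...,2]
def blob(m,box,z):
    x0,y0,x1,y1=box; M=np.zeros_like(m);M[y0:y1,x0:x1]=m[y0:y1,x0:x1]
    v,u=np.nonzero(M); return onz(c,u,v,z),(u.mean(),v.mean(),len(u)),np.median(P[M&(d>0)],0)
blue=(b>rr+35)
def show(n,x): print(n,rect(x[0]),'mean',np.round(x[0].mean(0)*1000,1),np.round(x[1],1),'dep',np.round(x[2]*1000))
show('sb',blob(blue,(210,150,250,205),.110)); show('bb',blob(blue,(262,135,305,185),.142))
dark=(p.sum(2)<200)
show('marker',blob(dark,(325,205,360,270),.007)); show('pen',blob(blue,(250,205,275,275),.006))
for n,box,z in(('jar',(322,150,348,180),.055),('vial',(163,225,195,252),.098),('appl',(284,210,315,268),.026)):
    x0,y0,x1,y1=box; 
    m=P[...,2]>(z-.012 if n!='appl' else .013); show(n,blob(m&(d>0),box,z))
show('caddy',blob((p.sum(2)<330)&(d>0),(408,140,562,275),.014))
for q in("caddy","ring_large","ring_small"):
    o=nets.place_of("top",q)[:2]
    print(q,[(round(e["confidence"],2),np.round(onz(c,e["position"][0]*640,e["position"][1]*400,0 if q=="caddy" else .005)[0]*1000)) for e in o])
im=p.astype(np.uint8); cv2.imwrite("pics/c1.png",np.hstack([cv2.resize(im[130:290,405:565],(480,480)),cv2.resize(im[140:280,210:350],(320,320))[[*range(320)]+[0]*160]]))
E
```

```text
sb [599.4 325.5  44.8  41.4  44.3] mean [599.1 325.2 110. ] [227.4 170.9 324. ] dep [599. 326. 109.]
bb [ 6.276e+02  2.116e+02  4.420e+01  4.250e+01 -3.000e-01] mean [627.3 211.1 142. ] [278.2 153.1 347. ] dep [627. 211. 142.]
marker [461.2  78.2 133.9  11.   16.9] mean [458.7  77.1   7. ] [342.1 238.3 257. ] dep [456.  77.  13.]
pen [458.9 262.4 118.9   3.3 -11.4] mean [444.2 265.3   6. ] [261.1 246.2  53. ] dep [439. 266.   8.]
jar [626.4  88.9  33.1  29.8  -1.3] mean [626.1  88.6  55. ] [335.6 163.1 168. ] dep [626.  88.  54.]
vial [458.3 437.   28.7  25.9  88.9] mean [458.3 437.1  98. ] [175.4 237.  154. ] dep [458. 437.  98.]
appl [457.5 174.6 100.9  32.3   5. ] mean [457.1 174.6  26. ] [299.6 238.9 451. ] dep [457. 176.  26.]
caddy [ 521.6 -256.2  299.2  222.2   70.4] mean [ 518.4 -258.8   14. ] [  486.2   209.7 11012. ] dep [ 519. -265.    5.]
caddy [(0.81, array([ 520., -263.,    0.]))]
ring_large [(0.68, array([ 593., -199.,    5.]))]
ring_small [(0.72, array([ 504., -167.,    5.]))]
```

View pics/c1.png

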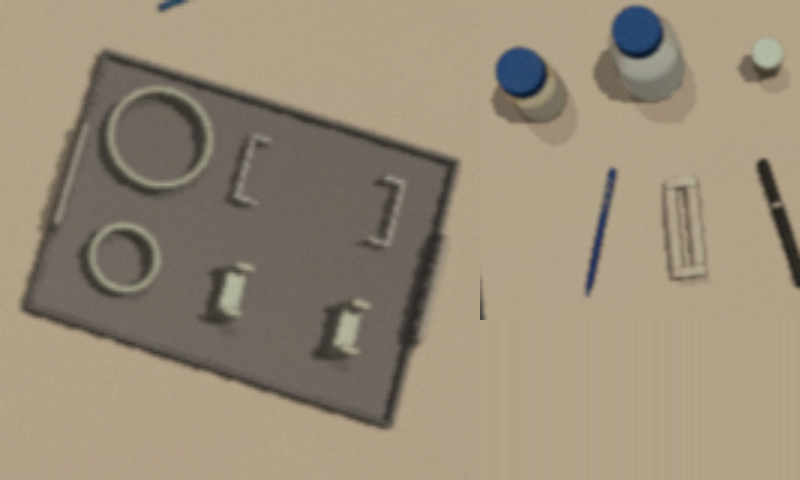

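```bash
python3 - <<'E'
from h import *
c=cam("top"); d=np.load("topd.npy"); P=cloud(c,d); p=np.load("topp.npy")
m=((P[...,2]>.017)&(d>0)); m[:140]=0;m[275:]=0;m[:,:410]=0;m[:,565:]=0
n,l,s,_=cv2.connectedComponentsWithStats(m.astype(np.uint8))
for i in range(1,n):
    if s[i,4]<8: continue
    X=P[l==i]; print(s[i], np.round(X.mean(0)*1000,1), rect(X), np.round(cv2.minEnclosingCircle((X[:,:2]*1000).astype(np.float32))[0],1))
E
```

```text
[440 159  36  34 236] [ 599.5 -197.2   23.4] [ 598.3 -197.    80.9   79.4  -68.1] [ 598.6 -197.1]
[422 170  13  37 101] [ 568.7 -125.    28. ] [ 570.3 -125.8   89.6    6.6  -19. ] [ 570.7 -124.6]
[489 175   7   3  10] [ 596.8 -278.5   18.7] [ 596.9 -277.3   14.9    4.    80.2] [ 596.5 -277.2]
[486 181   3   7   9] [ 576.6 -263.2   19.6] [ 577.5 -263.6   15.1    2.2  -17.6] [ 577.4 -263.8]
[484 189   3   5   8] [ 561.2 -258.3   19.2] [ 561.1 -258.3   10.7    2.6  -17.1] [ 561.1 -258.2]
[533 189   7  13  21] [ 551.7 -377.3   19. ] [ 550.3 -378.3   28.6   13.    10.1] [ 549.3 -372.5]
[528 203   9   9  19] [ 518.3 -365.6   19.1] [ 518.4 -366.3   24.1   11.6  -55.3] [ 522.9 -363.2]
[435 204  24  24 143] [ 504.7 -163.8   23.8] [ 504.5 -162.7   53.1   52.2   21.2] [ 505.1 -163.8]
[541 208  14  38 116] [ 473.5 -393.    26.8] [ 474.1 -393.7   90.1    7.   -20.1] [ 475.2 -390.7]
[477 217  13  20 144] [ 477.1 -242.7   28.5] [ 476.1 -243.4   41.5   14.9  -19.5] [ 476.6 -241.9]
[515 230  14  20 157] [ 446.5 -326.9   28.2] [ 446.  -328.    42.3   15.3  -19.4] [ 446.3 -326.9]
```

Caddy origin is about (523,-260), with its y axis at 70.4° in world. The targets are: wide ring (598,-197), narrow ring (504,-163), applicator (555,-319), marker (461,-285.5). I'll start with the applicator.

```bash
W='{"claw":0.7,"dx":300,"dy":250,"dz":0,"twist":-0.15}'; true
python3 -m pendant '[{"claw":0.7,"dx":300,"dy":250,"twist":-0.15},{"claw":0.7,"dx":300,"dy":250,"twist":-0.15},{"claw":0.7,"dx":300,"dy":250,"twist":-0.15},{"claw":0.7,"dx":300,"dy":250,"twist":-0.15},{"claw":0.7,"dx":300,"dy":250,"twist":-0.15},{"claw":0.7,"dx":300,"dy":250,"twist":-0.15},{"claw":0.7,"dx":300,"dy":250,"twist":-0.15},{"claw":0.7,"dx":300,"dy":250,"twist":-0.15}]'
```

```text
validation failed for argument at $[0]...
```

```bash
python3 -m pendant '[{"claw":0.7,"dx":300,"dy":250,"dz":0,"twist":-0.15},{"claw":0.7,"dx":300,"dy":250,"dz":0,"twist":-0.15},{"claw":0.7,"dx":300,"dy":250,"dz":0,"twist":-0.15},{"claw":0.7,"dx":300,"dy":250,"dz":0,"twist":-0.15},{"claw":0.7,"dx":300,"dy":250,"dz":0,"twist":-0.15},{"claw":0.7,"dx":300,"dy":250,"dz":0,"twist":-0.15},{"claw":0.7,"dx":300,"dy":250,"dz":0,"twist":-0.15},{"claw":0.7,"dx":300,"dy":250,"dz":0,"twist":-0.15}]'
```

```text
clock: 1.05
tool_pos: [0.4497, -0.3547, 0.2388]
eef_rot: [0.999, 0.045, 0.001, -0.0]
contact_force: [1.0, -0.9, -0.1]
opening: 0.704
finger_force: 0.0
```

```bash
python3 -m pendant '[{"claw":0.7,"dx":10,"dy":400,"dz":0,"twist":0},{"claw":0.7,"dx":10,"dy":400,"dz":0,"twist":0},{"claw":0.7,"dx":10,"dy":400,"dz":0,"twist":0},{"claw":0.7,"dx":10,"dy":400,"dz":0,"twist":0},{"claw":0.7,"dx":10,"dy":400,"dz":0,"twist":0},{"claw":0.7,"dx":10,"dy":400,"dz":0,"twist":0},{"claw":0.7,"dx":10,"dy":400,"dz":0,"twist":0},{"claw":0.7,"dx":10,"dy":400,"dz":0,"twist":0}]'
python3 -m pendant '[{"claw":0.7,"dx":0,"dy":131,"dz":-80,"twist":0},{"claw":0.7,"dx":0,"dy":131,"dz":-80,"twist":0},{"claw":0.7,"dx":0,"dy":131,"dz":-80,"twist":0},{"claw":0.7,"dx":0,"dy":131,"dz":-80,"twist":0},{"claw":0.7,"dx":0,"dy":131,"dz":-80,"twist":0},{"claw":0.7,"dx":0,"dy":131,"dz":-80,"twist":0}]'
cat > look.py <<'E'
from h import *
import sys
st=r.get_state(); c=cam("wrist",st); p,d=eyes.snapshot("wrist"); cv2.imwrite(sys.argv[1],p)
print(np.round(st["tool_pos"]*1000,1),"yaw",round(yaw(st),1),"q",np.round(st["q"],2))
P=cloud(c,d); m=((P[...,2]>float(sys.argv[2]))&(P[...,2]<float(sys.argv[3]))&(d>0)).astype(np.uint8)
n,l,s,_=cv2.connectedComponentsWithStats(m)
for i in range(1,n):
    if s[i,4]>300: X=P[l==i]; print(s[i].tolist(),np.round(np.median(X,0)*1000,1),rect(X))
E
python3 look.py pics/w1.png 0.008 0.06
```

```text
clock: 1.85
tool_pos: [0.4571, 0.0444, 0.2389]
eef_rot: [0.999, 0.044, 0.0, 0.0]
contact_force: [1.1, 0.9, -0.6]
opening: 0.697
finger_force: 0.0
clock: 2.45
tool_pos: [0.4576, 0.1721, 0.1591]
eef_rot: [0.999, 0.043, 0.0, 0.001]
contact_force: [-0.3, -1.0, 0.1]
opening: 0.699
finger_force: 0.0
[457.6 172.1 159.1] yaw -85.1 q [-0.44  0.65 -0.03  2.05  0.04  0.44 -1.98]
[91, 0, 79, 19, 941] [573.7 313.9  29.7] [575.7 316.1  37.5   7.4 -70.5]
[413, 102, 33, 151, 2279] [467.4  79.6  12.5] [461.7  77.1 137.4  14.   16.9]
[298, 118, 40, 119, 3398] [462.  175.1  25.8] [458.2 175.2 100.2  32.1   5.2]
[0, 133, 27, 36, 755] [460.4 427.2  19.3] [461.  431.5  27.5  14.2  16.8]
[616, 153, 24, 49, 435] [478.2 -93.7  12.5] [478.2 -94.8  44.5  20.6  18. ]
[0, 192, 90, 85, 5276] [390.9 419.3  13. ] [382.4 420.5  79.1  78.6 -81. ]
```

```bash
python3 -m pendant '[{"claw":0.7,"dx":1,"dy":2,"dz":-120,"twist":0},{"claw":0.7,"dx":1,"dy":2,"dz":-120,"twist":0},{"claw":0.7,"dx":1,"dy":2,"dz":-135,"twist":0},{"claw":0.7,"dx":1,"dy":2,"dz":-145,"twist":0},{"claw":0.7,"dx":1,"dy":2,"dz":-154,"twist":0},{"claw":0.7,"dx":1,"dy":2,"dz":-154,"twist":0},{"claw":0.7,"dx":1,"dy":2,"dz":-154,"twist":0}]'
python3 -m pendant '[{"claw":0.2,"dx":0,"dy":0,"dz":0,"twist":0},{"claw":0.2,"dx":0,"dy":0,"dz":0,"twist":0},{"claw":0.2,"dx":0,"dy":0,"dz":0,"twist":0},{"claw":0.2,"dx":0,"dy":0,"dz":0,"twist":0},{"claw":0.2,"dx":0,"dy":0,"dz":0,"twist":0},{"claw":0.2,"dx":0,"dy":0,"dz":0,"twist":0}]' 35
```

```text
clock: 3.2
tool_pos: [0.4593, 0.1754, 0.0062]
eef_rot: [0.999, 0.044, 0.001, -0.0]
contact_force: [-0.1, 0.9, 0.9]
opening: 0.701
finger_force: 0.0
clock: 3.8
tool_pos: [0.4584, 0.1753, 0.0051]
eef_rot: [0.999, 0.044, 0.0, 0.0]
contact_force: [0.6, -1.8, 5.9]
opening: 0.36
finger_force: 35.0
```

```bash
python3 -m pendant '[{"claw":0.2,"dx":0,"dy":0,"dz":50,"twist":0},{"claw":0.2,"dx":0,"dy":0,"dz":100,"twist":0},{"claw":0.2,"dx":0,"dy":-300,"dz":100,"twist":0.75},{"claw":0.2,"dx":0,"dy":-300,"dz":100,"twist":0.75},{"claw":0.2,"dx":0,"dy":-300,"dz":100,"twist":0.75},{"claw":0.2,"dx":0,"dy":-300,"dz":100,"twist":0.75},{"claw":0.2,"dx":0,"dy":-300,"dz":100,"twist":0.75},{"claw":0.2,"dx":0,"dy":-300,"dz":100,"twist":0.75}]'
python3 -m pendant '[{"claw":0.2,"dx":97,"dy":-194,"dz":0,"twist":0.388},{"claw":0.2,"dx":97,"dy":-194,"dz":0,"twist":0.388},{"claw":0.2,"dx":97,"dy":-194,"dz":0,"twist":0.388},{"claw":0.2,"dx":97,"dy":-194,"dz":0,"twist":0.388},{"claw":0.2,"dx":97,"dy":-194,"dz":0,"twist":0.388},{"claw":0.2,"dx":97,"dy":-194,"dz":0,"twist":0.388},{"claw":0.2,"dx":97,"dy":-194,"dz":0,"twist":0.388},{"claw":0.2,"dx":97,"dy":-194,"dz":0,"twist":0.388}]'
python3 look.py pics/w2.png 0.016 0.15
```

```text
clock: 4.6
tool_pos: [0.4575, -0.1264, 0.1043]
eef_rot: [0.913, 0.408, -0.0, -0.0]
contact_force: [1.5, 0.3, -2.7]
opening: 0.366
finger_force: 35.0
clock: 5.4
tool_pos: [0.5545, -0.3161, 0.1043]
eef_rot: [0.817, 0.576, -0.0, -0.001]
contact_force: [-0.3, 0.1, -3.1]
opening: 0.361
finger_force: 35.0
[ 554.5 -316.1  104.3] yaw -19.6 q [ 0.74  0.93 -0.55  1.61  0.63  0.79 -0.43]
[109, 0, 95, 45, 1319] [ 499.7 -182.2   24.2] [ 500.1 -177.4   52.5   24.7  -19.5]
[257, 0, 137, 68, 1478] [ 586.4 -224.7   24.6] [ 591.6 -217.5   79.3   37.7  -19.3]
[615, 98, 25, 80, 1401] [ 754.3 -342.5   23.6] [ 759.2 -346.1   53.9   16.    83.5]
[284, 114, 83, 26, 610] [ 575.3 -264.8   18.7] [ 573.1 -269.8   54.1   16.3  -19.6]
[124, 128, 84, 27, 1905] [ 474.3 -243.    25.6] [ 476.6 -243.8   42.5   14.   -19.6]
[228, 143, 186, 153, 14662] [ 563.6 -299.3  125. ] [ 548.2 -318.3  115.8   61.3   52.3]
[252, 333, 106, 40, 3034] [ 539.7 -353.   124.6] [ 528.  -367.4   96.7   43.    63.7]
```

```bash
python3 -m pendant '[{"claw":0.2,"dx":0,"dy":-2,"dz":-50,"twist":0},{"claw":0.2,"dx":0,"dy":-2,"dz":-75,"twist":0},{"claw":0.2,"dx":0,"dy":-2,"dz":-85,"twist":0},{"claw":0.2,"dx":0,"dy":-2,"dz":-93,"twist":0},{"claw":0.2,"dx":0,"dy":-2,"dz":-95,"twist":0},{"claw":0.2,"dx":0,"dy":-2,"dz":-95,"twist":0}]'
python3 -m pendant '[{"claw":0.55,"dx":0,"dy":0,"dz":0,"twist":0},{"claw":0.55,"dx":0,"dy":0,"dz":0,"twist":0},{"claw":0.55,"dx":0,"dy":0,"dz":0,"twist":0},{"claw":0.55,"dx":0,"dy":0,"dz":40,"twist":0},{"claw":0.55,"dx":0,"dy":0,"dz":90,"twist":0},{"claw":0.55,"dx":0,"dy":0,"dz":130,"twist":0},{"claw":0.55,"dx":0,"dy":0,"dz":130,"twist":0}]'
python3 look.py pics/w3.png 0.016 0.1
```

```text
clock: 6.05
tool_pos: [0.5561, -0.3203, 0.0109]
eef_rot: [0.818, 0.575, 0.001, 0.001]
contact_force: [0.4, -0.1, -3.3]
opening: 0.358
finger_force: 35.0
clock: 6.75
tool_pos: [0.5595, -0.3216, 0.1464]
eef_rot: [0.818, 0.575, 0.003, 0.005]
contact_force: [-0.5, -0.3, -0.4]
opening: 0.548
finger_force: 0.0
[ 559.5 -321.6  146.4] yaw -19.8 q [ 0.76  0.88 -0.58  1.58  0.59  0.85 -0.4 ]
[128, 0, 82, 48, 1109] [ 498.2 -178.9   24.1] [ 501.1 -174.4   53.9   30.9  -19.5]
[254, 0, 117, 67, 1184] [ 585.4 -221.9   24.6] [ 592.6 -214.5   80.3   44.   -19.6]
[560, 77, 80, 98, 6188] [ 756.1 -337.5   53.4] [ 767.2 -340.4   63.2   28.8   62.9]
[278, 106, 71, 22, 450] [ 572.8 -264.    18.5] [ 573.1 -269.5   54.2   15.9  -19.8]
[143, 119, 71, 22, 1329] [ 474.4 -243.1   25.5] [ 476.9 -243.9   42.1   14.   -19.4]
[293, 121, 43, 126, 3826] [ 556.6 -316.    30.7] [ 555.8 -319.7  100.    32.1   70.3]
[160, 227, 62, 28, 1235] [ 446.1 -326.9   25.1] [ 446.4 -328.4   42.7   14.7  -20. ]
[283, 233, 64, 20, 366] [ 532.9 -373.    18.5] [ 537.8 -369.2   54.2   16.6  -18.7]
```

View pics/w3.png

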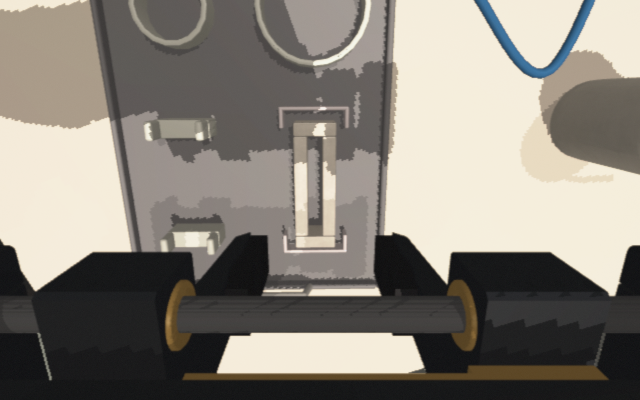

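The picture shows the applicator lying in its berth at px (315,185), centred between both end stops. Next is the marker.

```bash
python3 -m pendant '[{"claw":0.5,"dx":-94,"dy":397,"dz":-20,"twist":-0.934},{"claw":0.5,"dx":-94,"dy":397,"dz":-20,"twist":-0.934},{"claw":0.5,"dx":-94,"dy":397,"dz":-20,"twist":-0.934},{"claw":0.5,"dx":-94,"dy":397,"dz":-20,"twist":-0.934},{"claw":0.5,"dx":-94,"dy":397,"dz":-20,"twist":-0.934},{"claw":0.5,"dx":-94,"dy":397,"dz":-20,"twist":-0.934},{"claw":0.5,"dx":-94,"dy":397,"dz":-20,"twist":-0.934},{"claw":0.5,"dx":-94,"dy":397,"dz":-20,"twist":-0.934}]'
python3 -m pendant '[{"claw":0.5,"dx":0,"dy":0,"dz":0,"twist":0},{"claw":0.5,"dx":0,"dy":0,"dz":0,"twist":0}]'
python3 look.py pics/w4.png 0.007 0.05
```

```text
clock: 7.6
tool_pos: [0.4619, 0.0695, 0.1193]
eef_rot: [0.989, 0.145, -0.001, 0.0]
contact_force: [1.5, 0.7, -0.2]
opening: 0.503
finger_force: 0.0
clock: 7.8
tool_pos: [0.4622, 0.0693, 0.1194]
eef_rot: [0.989, 0.147, -0.001, 0.0]
contact_force: [-0.5, -1.1, -0.3]
opening: 0.502
finger_force: 0.0
[462.2  69.3 119.4] yaw -73.0 q [-0.15  0.71 -0.15  2.14  0.31  0.32 -1.84]
[41, 33, 59, 160, 1342] [465.7 259.9   8.1] [458.7 261.2 127.4   7.5 -11.4]
[303, 94, 19, 176, 3034] [468.3  78.5  12.6] [461.2  76.6 137.   13.8  17. ]
[512, 103, 128, 149, 2717] [ 537.2 -112.1   13.2] [ 527.5 -109.2  128.9   23.9  -10. ]
[584, 189, 56, 73, 1856] [ 503.8 -141.3   18. ] [ 502.8 -156.3   51.2   41.5   32.6]
```

```bash
python3 -m pendant '[{"claw":0.5,"dx":-1,"dy":7.5,"dz":-50,"twist":0},{"claw":0.5,"dx":-1,"dy":7.5,"dz":-90,"twist":0},{"claw":0.5,"dx":-1,"dy":7.5,"dz":-106,"twist":0},{"claw":0.5,"dx":-1,"dy":7.5,"dz":-116,"twist":0},{"claw":0.5,"dx":-1,"dy":7.5,"dz":-116,"twist":0},{"claw":0.5,"dx":-1,"dy":7.5,"dz":-116,"twist":0}]'
python3 -m pendant '[{"claw":0,"dx":0,"dy":0,"dz":0,"twist":0},{"claw":0,"dx":0,"dy":0,"dz":0,"twist":0},{"claw":0,"dx":0,"dy":0,"dz":0,"twist":0},{"claw":0,"dx":0,"dy":0,"dz":0,"twist":0},{"claw":0,"dx":0,"dy":0,"dz":0,"twist":0},{"claw":0,"dx":0,"dy":0,"dz":0,"twist":0}]' 20
```

```text
clock: 8.45
tool_pos: [0.4625, 0.0725, 0.0033]
eef_rot: [0.99, 0.143, -0.001, 0.001]
contact_force: [-0.1, 0.4, 0.7]
opening: 0.503
finger_force: 0.0
clock: 9.05
tool_pos: [0.4624, 0.0755, 0.0043]
eef_rot: [0.989, 0.145, 0.0, 0.0]
contact_force: [-0.6, -1.2, -0.1]
opening: 0.157
finger_force: 20.0
```

```bash
python3 -m pendant '[{"claw":0,"dx":0,"dy":0,"dz":50,"twist":0},{"claw":0,"dx":0,"dy":0,"dz":95,"twist":0},{"claw":0,"dx":-1,"dy":-300,"dz":95,"twist":0.85},{"claw":0,"dx":-1,"dy":-300,"dz":95,"twist":0.85},{"claw":0,"dx":-1,"dy":-300,"dz":95,"twist":0.85},{"claw":0,"dx":-1,"dy":-300,"dz":95,"twist":0.85},{"claw":0,"dx":-1,"dy":-300,"dz":95,"twist":0.85},{"claw":0,"dx":-1,"dy":-300,"dz":95,"twist":0.85}]'
python3 -m pendant '[{"claw":0,"dx":0,"dy":-62,"dz":0,"twist":0.084},{"claw":0,"dx":0,"dy":-62,"dz":0,"twist":0.084},{"claw":0,"dx":0,"dy":-62,"dz":0,"twist":0.084},{"claw":0,"dx":0,"dy":-62,"dz":0,"twist":0.084}]'
python3 look.py pics/w5.png 0.02 0.15
```

```text
clock: 9.85
tool_pos: [0.4612, -0.2057, 0.0991]
eef_rot: [0.845, 0.535, -0.0, -0.0]
contact_force: [1.4, 0.6, -0.6]
opening: 0.156
finger_force: 20.0
clock: 10.25
tool_pos: [0.4618, -0.2644, 0.0991]
eef_rot: [0.823, 0.568, 0.0, -0.0]
contact_force: [-0.8, -0.3, -1.5]
opening: 0.155
finger_force: 20.0
[ 461.8 -264.4   99.1] yaw -20.8 q [ 0.87  0.89 -0.75  1.94  0.95  0.71 -0.84]
[283, 0, 93, 74, 1386] [ 496.3 -174.2   24.7] [ 502.2 -170.    53.5   39.7  -20.3]
[430, 0, 144, 93, 2243] [ 591.4 -216.8   24.5] [ 593.6 -210.3   80.9   51.2  -20.7]
[263, 99, 116, 197, 11806] [ 471.5 -250.5  108.1] [ 461.9 -263.1  133.8   47.    59.1]
[452, 156, 66, 121, 4789] [ 561.4 -300.7   30.5] [ 558.7 -310.9   81.9   33.5   70.6]
[307, 333, 28, 40, 1104] [ 444.9 -308.3  107.4] [ 444.2 -309.8   27.9   13.4   68.7]
[340, 333, 26, 26, 329] [ 446.  -379.5   28.3] [ 453.  -328.4  117.5   18.    78.6]
```

View pics/w5.png

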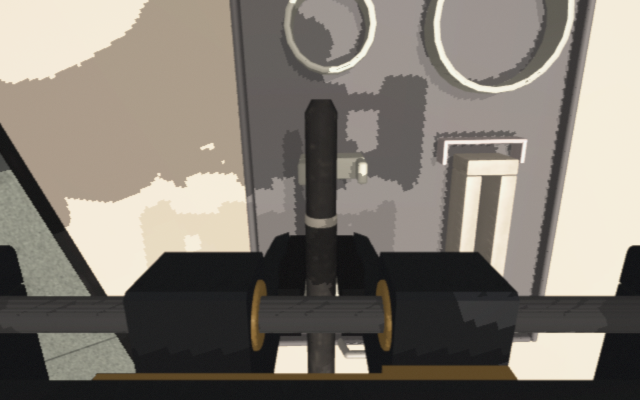

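The marker (column 320) is held level and aligned with the caddy. It is still about 21 mm short of the saddle midpoint.

```bash
python3 -m pendant '[{"claw":0,"dx":-1,"dy":-21,"dz":0,"twist":0.02},{"claw":0,"dx":-1,"dy":-21,"dz":0,"twist":0.02},{"claw":0,"dx":-1,"dy":-21,"dz":-40,"twist":0.02},{"claw":0,"dx":-1,"dy":-21,"dz":-60,"twist":0.02},{"claw":0,"dx":-1,"dy":-21,"dz":-69,"twist":0.02},{"claw":0,"dx":-1,"dy":-21,"dz":-69,"twist":0.02}]'
```

```text
clock: 10.9
tool_pos: [0.4609, -0.2845, 0.0297]
eef_rot: [0.817, 0.577, -0.0, -0.001]
contact_force: [-0.8, -0.2, -0.2]
opening: 0.157
finger_force: 20.0
```

```bash
python3 -m pendant '[{"claw":0.4,"dx":0,"dy":0,"dz":0,"twist":0},{"claw":0.4,"dx":0,"dy":0,"dz":0,"twist":0},{"claw":0.4,"dx":0,"dy":0,"dz":0,"twist":0},{"claw":0.4,"dx":0,"dy":0,"dz":40,"twist":0},{"claw":0.4,"dx":0,"dy":0,"dz":90,"twist":0},{"claw":0.4,"dx":0,"dy":0,"dz":120,"twist":0},{"claw":0.4,"dx":0,"dy":0,"dz":120,"twist":0}]'
python3 look.py pics/w6.png 0.02 0.1
```

```text
clock: 11.6
tool_pos: [0.4636, -0.2872, 0.1545]
eef_rot: [0.818, 0.576, 0.002, 0.004]
contact_force: [0.7, -0.2, -0.2]
opening: 0.401
finger_force: 0.0
[ 463.6 -287.2  154.5] yaw -19.7 q [ 0.95  0.83 -0.83  1.88  0.84  0.82 -0.68]
[278, 0, 76, 48, 760] [ 496.2 -179.3   24.8] [ 500.8 -174.    53.5   31.3  -19.8]
[398, 0, 114, 68, 1257] [ 587.2 -219.9   24.6] [ 592.9 -213.6   81.    45.7  -19.4]
[288, 95, 57, 169, 4280] [ 462.5 -276.3   37.3] [ 461.6 -284.8  135.9   42.    70.5]
[414, 120, 55, 123, 4322] [ 555.4 -316.1   30.6] [ 555.5 -319.8  100.5   32.7   70.3]
[561, 351, 39, 29, 690] [ 636.  -537.6   29.8] [ 641.3 -537.3   38.8    5.     1.7]
```

View pics/w6.png

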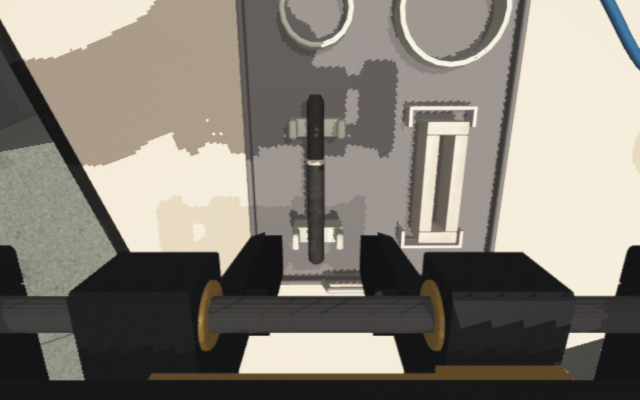

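The marker rests across both saddles, (315,130) and (317,235), centred at (461.6,-284.8). Next is the jar.

```bash
python3 -m pendant '[{"claw":0.75,"dx":163,"dy":374,"dz":0,"twist":0.34},{"claw":0.75,"dx":163,"dy":374,"dz":0,"twist":0.34},{"claw":0.75,"dx":163,"dy":374,"dz":0,"twist":0.34},{"claw":0.75,"dx":163,"dy":374,"dz":0,"twist":0.34},{"claw":0.75,"dx":163,"dy":374,"dz":0,"twist":0.34},{"claw":0.75,"dx":163,"dy":374,"dz":0,"twist":0.34},{"claw":0.75,"dx":163,"dy":374,"dz":0,"twist":0.34},{"claw":0.75,"dx":163,"dy":374,"dz":0,"twist":0.34}]'
python3 -m pendant '[{"claw":0.75,"dx":0,"dy":0,"dz":0,"twist":0},{"claw":0.75,"dx":0,"dy":0,"dz":0,"twist":0}]'
python3 look.py pics/w7.png 0.045 0.08
```

```text
clock: 12.45
tool_pos: [0.6204, 0.0813, 0.1482]
eef_rot: [0.708, 0.706, -0.001, -0.0]
contact_force: [0.2, 0.2, 0.7]
opening: 0.747
finger_force: 0.0
clock: 12.65
tool_pos: [0.6198, 0.0812, 0.1485]
eef_rot: [0.707, 0.707, -0.001, -0.0]
contact_force: [-0.5, -0.5, -0.8]
opening: 0.749
finger_force: 0.0
[619.8  81.2 148.5] yaw -0.1 q [ 0.24  0.94 -0.87  1.62  0.83  0.99 -0.91]
[572, 0, 68, 81, 3534] [788.3 183.3  63.2] [797.9 180.1  63.7  15.  -50.2]
[282, 18, 98, 42, 601] [620.7 176.9  66.2] [623.8 182.2  57.9  16.3  -8. ]
[310, 161, 45, 47, 1649] [627.3  90.1  54.6] [627.3  88.8  32.6  31.6 -88.6]
[612, 226, 28, 35, 592] [846.9  47.1  51.8] [850.   44.6  27.9  13.1  68. ]
[338, 258, 43, 38, 1340] [648.4  15.4  54.4] [649.   14.3  32.5  28.3  -1.8]
```

View pics/w7.png

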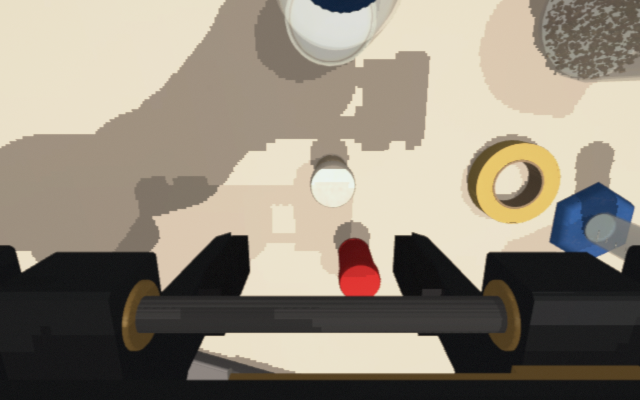

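The white jar is at (332,185), centre (627,89) mm. The red look-alike at (358,270) is well clear. Descending.

```bash
python3 -m pendant '[{"claw":0.75,"dx":7,"dy":7.5,"dz":-20,"twist":0},{"claw":0.75,"dx":7,"dy":7.5,"dz":-60,"twist":0},{"claw":0.75,"dx":7,"dy":7.5,"dz":-90,"twist":0},{"claw":0.75,"dx":7,"dy":7.5,"dz":-112,"twist":0},{"claw":0.75,"dx":7,"dy":7.5,"dz":-112,"twist":0},{"claw":0.75,"dx":7,"dy":7.5,"dz":-112,"twist":0}]'
python3 -m pendant '[{"claw":0.2,"dx":0,"dy":0,"dz":0,"twist":0},{"claw":0.2,"dx":0,"dy":0,"dz":0,"twist":0},{"claw":0.2,"dx":0,"dy":0,"dz":0,"twist":0},{"claw":0.2,"dx":0,"dy":0,"dz":0,"twist":0},{"claw":0.2,"dx":0,"dy":0,"dz":0,"twist":0},{"claw":0.2,"dx":0,"dy":0,"dz":0,"twist":0}]' 15
```

```text
clock: 13.3
tool_pos: [0.6277, 0.0868, 0.0383]
eef_rot: [0.709, 0.705, -0.0, 0.0]
contact_force: [0.5, 0.5, 0.3]
opening: 0.746
finger_force: 0.0
clock: 13.9
tool_pos: [0.6279, 0.0876, 0.0385]
eef_rot: [0.708, 0.706, 0.0, 0.0]
contact_force: [-0.5, -0.4, 3.3]
opening: 0.36
finger_force: 15.0
```

```bash
python3 -m pendant '[{"claw":0.2,"dx":0,"dy":0,"dz":30,"twist":0},{"claw":0.2,"dx":0,"dy":0,"dz":80,"twist":0},{"claw":0.2,"dx":-123.5,"dy":-252,"dz":80,"twist":0},{"claw":0.2,"dx":-123.5,"dy":-252,"dz":80,"twist":0},{"claw":0.2,"dx":-123.5,"dy":-252,"dz":80,"twist":0},{"claw":0.2,"dx":-123.5,"dy":-252,"dz":80,"twist":0},{"claw":0.2,"dx":-123.5,"dy":-252,"dz":80,"twist":0},{"claw":0.2,"dx":-123.5,"dy":-252,"dz":80,"twist":0}]'
python3 -m pendant '[{"claw":0.2,"dx":0,"dy":0,"dz":0,"twist":0},{"claw":0.2,"dx":0,"dy":0,"dz":0,"twist":0},{"claw":0.2,"dx":0,"dy":0,"dz":0,"twist":0}]'
python3 look.py pics/w8.png 0.02 0.2
```

```text
clock: 14.7
tool_pos: [0.5013, -0.1689, 0.1174]
eef_rot: [0.71, 0.704, -0.002, -0.0]
contact_force: [0.7, -0.5, -1.4]
opening: 0.359
finger_force: 15.0
clock: 15.0
tool_pos: [0.5051, -0.1627, 0.1184]
eef_rot: [0.708, 0.707, 0.001, 0.0]
contact_force: [0.0, 0.3, -0.4]
opening: 0.359
finger_force: 15.0
[ 505.1 -162.7  118.4] yaw -0.1 q [ 0.71  0.89 -0.84  1.94  0.96  0.78 -0.7 ]
[354, 120, 121, 50, 1122] [ 568.1 -125.    28.3] [ 569.6 -125.7   87.5    6.   -19.5]
[96, 160, 449, 213, 30751] [ 506.1 -150.2  166.6] [ 542.3 -227.9  201.   187.3   84.7]
[0, 245, 82, 135, 5384] [ 427.7 -139.5  192. ] [ 438.8 -149.3   43.2   28.    89.6]
[560, 245, 80, 135, 4823] [ 581.8 -139.7  191.5] [ 570.8 -149.5   42.4   27.8  -88.7]
```

View pics/w8.png

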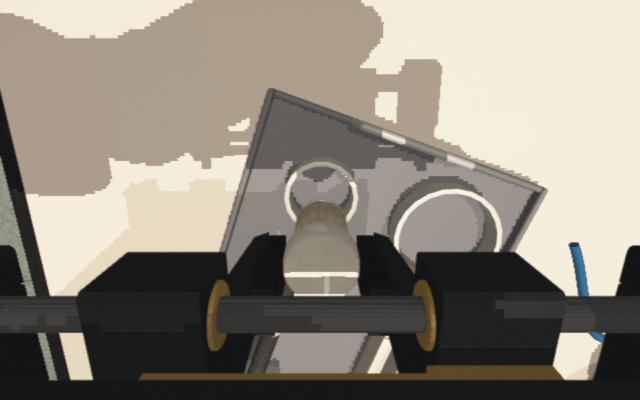

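The jar hangs upright in line with the narrow ring at (321,192). Lowering.

```bash
python3 -m pendant '[{"claw":0.2,"dx":0,"dy":-1,"dz":-30,"twist":0},{"claw":0.2,"dx":0,"dy":-1,"dz":-50,"twist":0},{"claw":0.2,"dx":0,"dy":-1,"dz":-65,"twist":0},{"claw":0.2,"dx":0,"dy":-1,"dz":-72,"twist":0},{"claw":0.2,"dx":0,"dy":-1,"dz":-74.5,"twist":0},{"claw":0.2,"dx":0,"dy":-1,"dz":-74.5,"twist":0},{"claw":0.2,"dx":0,"dy":-1,"dz":-74.5,"twist":0}]'
```

```text
clock: 15.75
tool_pos: [0.5049, -0.165, 0.0442]
eef_rot: [0.708, 0.706, 0.0, 0.001]
contact_force: [-0.3, -0.1, -0.9]
opening: 0.36
finger_force: 15.0
```

```bash
python3 -m pendant '[{"claw":0.6,"dx":0,"dy":0,"dz":0,"twist":0},{"claw":0.6,"dx":0,"dy":0,"dz":0,"twist":0},{"claw":0.6,"dx":0,"dy":0,"dz":0,"twist":0},{"claw":0.6,"dx":0,"dy":0,"dz":30,"twist":0},{"claw":0.6,"dx":0,"dy":0,"dz":80,"twist":0},{"claw":0.6,"dx":0,"dy":0,"dz":130,"twist":0},{"claw":0.6,"dx":0,"dy":0,"dz":170,"twist":0},{"claw":0.6,"dx":0,"dy":0,"dz":170,"twist":0}]'
python3 look.py pics/w9.png 0.021 0.1
```

```text
clock: 16.55
tool_pos: [0.5074, -0.1649, 0.2188]
eef_rot: [0.709, 0.706, 0.003, 0.004]
contact_force: [1.2, 0.3, -0.2]
opening: 0.603
finger_force: 0.0
[ 507.4 -164.9  218.8] yaw -0.2 q [ 0.78  0.75 -0.96  1.85  0.76  0.95 -0.54]
[607, 89, 33, 60, 1478] [ 795.8 -120.7   32.6] [ 801.6 -120.3   56.3   25.   -84. ]
[341, 110, 86, 35, 569] [ 568.7 -125.3   28.2] [ 569.7 -125.6   87.2    6.   -19.5]
[290, 139, 54, 53, 1674] [ 504.5 -160.9   58.8] [ 505.  -163.2   52.9   52.7   -1.4]
[369, 158, 79, 76, 1001] [ 600.3 -196.    24.6] [ 598.4 -196.6   79.7   79.5    4. ]
[264, 220, 47, 76, 1444] [ 470. -248.   37.] [ 474.1 -261.7   86.7   42.8   82.8]
[351, 259, 28, 37, 474] [ 555.7 -283.4   30.4] [ 557.5 -291.    45.7   16.8   70.1]
[335, 333, 32, 14, 301] [ 543.9 -360.1   30.6] [ 541.8 -358.3   32.3   18.8  -19.6]
[257, 346, 72, 27, 428] [ 475.  -392.9   27.7] [ 475.2 -393.6   87.9    6.5  -18.8]
```

View pics/w9.png

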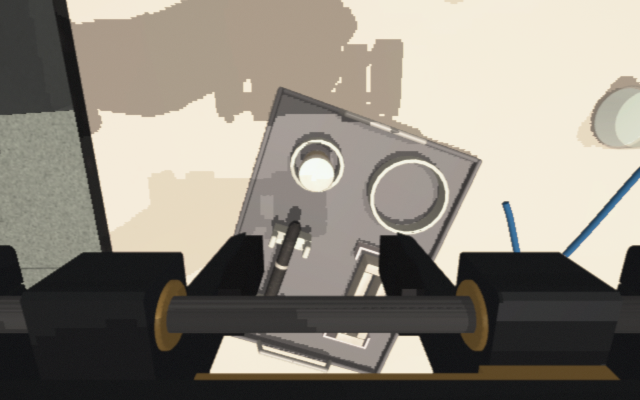

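The jar stands in the narrow ring at (317,172), top at z≈59 mm. Now the bottle.

```bash
python3 -m pendant '[{"claw":1,"dx":75,"dy":380,"dz":0,"twist":0.24},{"claw":1,"dx":75,"dy":380,"dz":0,"twist":0.24},{"claw":1,"dx":75,"dy":380,"dz":0,"twist":0.24},{"claw":1,"dx":75,"dy":380,"dz":0,"twist":0.24},{"claw":1,"dx":75,"dy":380,"dz":0,"twist":0.24},{"claw":1,"dx":75,"dy":380,"dz":0,"twist":0.24},{"claw":1,"dx":75,"dy":380,"dz":0,"twist":0.24},{"claw":1,"dx":75,"dy":380,"dz":0,"twist":0.24}]'
python3 -m pendant '[{"claw":1,"dx":18,"dy":105,"dz":0,"twist":0},{"claw":1,"dx":18,"dy":105,"dz":0,"twist":0},{"claw":1,"dx":18,"dy":105,"dz":0,"twist":0},{"claw":1,"dx":18,"dy":105,"dz":0,"twist":0},{"claw":1,"dx":18,"dy":105,"dz":0,"twist":0}]'
python3 look.py pics/w10.png 0.095 0.15
```

```text
clock: 17.4
tool_pos: [0.5782, 0.2177, 0.2119]
eef_rot: [0.618, 0.786, -0.001, -0.001]
contact_force: [-0.0, 0.4, -0.3]
opening: 1.001
finger_force: 0.0
clock: 17.9
tool_pos: [0.5971, 0.3173, 0.212]
eef_rot: [0.619, 0.785, -0.002, 0.001]
contact_force: [0.4, -0.2, 0.2]
opening: 1.0
finger_force: 0.0
[597.1 317.3 212. ] yaw 13.5 q [-0.14  0.93 -0.91  1.4   0.75  1.19 -0.9 ]
[298, 148, 63, 64, 3109] [600.1 328.2 108.4] [600.6 326.9  46.2  45.8 -61. ]
[293, 276, 69, 20, 950] [621.3 236.7 100.7] [622.1 234.8  58.1  18.   13.4]
[297, 333, 65, 40, 2163] [629.9 209.5 141.8] [628.3 207.1  50.1  36.5  11.8]
```

View pics/w10.png

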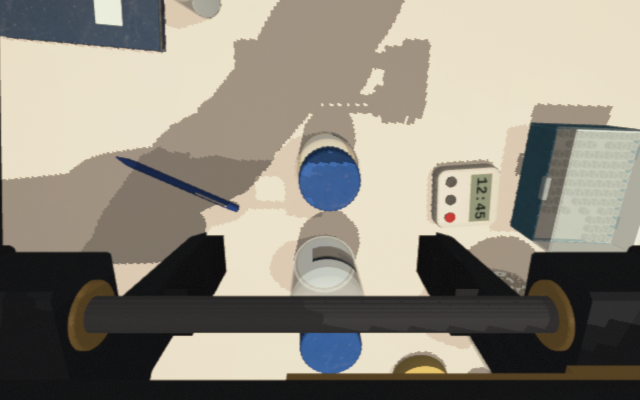

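The small bottle's cap is at (330,180), centre (600.6,326.9) mm. The big bottle's cap at (330,350) lies off the closing line. Descending.

```bash
python3 -m pendant '[{"claw":1,"dx":3.5,"dy":9,"dz":-20,"twist":0},{"claw":1,"dx":3.5,"dy":9,"dz":-70,"twist":0},{"claw":1,"dx":3.5,"dy":9,"dz":-110,"twist":0},{"claw":1,"dx":3.5,"dy":9,"dz":-140,"twist":0},{"claw":1,"dx":3.5,"dy":9,"dz":-155,"twist":0},{"claw":1,"dx":3.5,"dy":9,"dz":-161,"twist":0},{"claw":1,"dx":3.5,"dy":9,"dz":-161,"twist":0},{"claw":1,"dx":3.5,"dy":9,"dz":-161,"twist":0}]'
```

```text
clock: 18.75
tool_pos: [0.6015, 0.3293, 0.0542]
eef_rot: [0.619, 0.785, 0.001, 0.0]
contact_force: [-1.3, 0.1, 0.4]
opening: 1.001
finger_force: 0.0
```

```bash
python3 -m pendant '[{"claw":1,"dx":0,"dy":-2,"dz":-3,"twist":0},{"claw":1,"dx":0,"dy":-2,"dz":-3,"twist":0},{"claw":0.5,"dx":0,"dy":-2,"dz":-3,"twist":0},{"claw":0.5,"dx":0,"dy":-2,"dz":-3,"twist":0},{"claw":0.5,"dx":0,"dy":-2,"dz":-3,"twist":0},{"claw":0.5,"dx":0,"dy":-2,"dz":-3,"twist":0},{"claw":0.5,"dx":0,"dy":-2,"dz":-3,"twist":0},{"claw":0.5,"dx":0,"dy":-2,"dz":-3,"twist":0}]' 30
```

```text
clock: 19.55
tool_pos: [0.6005, 0.3265, 0.0496]
eef_rot: [0.619, 0.786, -0.0, -0.0]
contact_force: [-0.7, -0.4, 0.9]
opening: 0.617
finger_force: 29.8
```

```bash
python3 -m pendant '[{"claw":0.5,"dx":0,"dy":0,"dz":10,"twist":0},{"claw":0.5,"dx":0,"dy":0,"dz":40,"twist":0},{"claw":0.5,"dx":0,"dy":0,"dz":80,"twist":0},{"claw":0.5,"dx":0,"dy":0,"dz":120,"twist":0},{"claw":0.5,"dx":0,"dy":0,"dz":160,"twist":0},{"claw":0.5,"dx":0,"dy":0,"dz":185,"twist":0},{"claw":0.5,"dx":0,"dy":0,"dz":185,"twist":0}]'
```

```text
clock: 20.25
tool_pos: [0.6018, 0.3285, 0.2396]
eef_rot: [0.619, 0.785, 0.004, 0.001]
contact_force: [-0.2, -0.5, -2.1]
opening: 0.613
finger_force: 29.8
```

```bash
python3 -m pendant '[{"claw":0.5,"dx":0,"dy":-20,"dz":0,"twist":0},{"claw":0.5,"dx":0,"dy":-60,"dz":0,"twist":0},{"claw":0.5,"dx":0,"dy":-100,"dz":0,"twist":0},{"claw":0.5,"dx":0,"dy":-140,"dz":0,"twist":0},{"claw":0.5,"dx":0,"dy":-180,"dz":0,"twist":0},{"claw":0.5,"dx":0,"dy":-220,"dz":0,"twist":0},{"claw":0.5,"dx":0,"dy":-260,"dz":0,"twist":0},{"claw":0.5,"dx":0,"dy":-300,"dz":0,"twist":0}]'
python3 -m pendant '[{"claw":0.5,"dx":-2,"dy":-40,"dz":0,"twist":0},{"claw":0.5,"dx":-2,"dy":-80,"dz":0,"twist":0},{"claw":0.5,"dx":-2,"dy":-120,"dz":0,"twist":0},{"claw":0.5,"dx":-2,"dy":-160,"dz":-20,"twist":0},{"claw":0.5,"dx":-2,"dy":-195,"dz":-60,"twist":0},{"claw":0.5,"dx":-2,"dy":-215,"dz":-90,"twist":0},{"claw":0.5,"dx":-2,"dy":-223,"dz":-120,"twist":0},{"claw":0.5,"dx":-2,"dy":-223,"dz":-120,"twist":0}]'
python3 -m pendant '[{"claw":0.5,"dx":0,"dy":0,"dz":0,"twist":0},{"claw":0.5,"dx":0,"dy":0,"dz":0,"twist":0}]'
python3 look.py pics/w11.png 0.021 0.2
python3 - <<'E'
from h import *
p,_=eyes.snapshot("side"); cv2.imwrite("pics/s11.png",p[180:400,250:570])
E
```

```text
clock: 21.05
tool_pos: [0.5996, 0.0242, 0.2331]
eef_rot: [0.619, 0.786, -0.001, -0.001]
contact_force: [0.9, -0.0, -2.8]
opening: 0.612
finger_force: 29.8
clock: 21.85
tool_pos: [0.594, -0.1992, 0.1087]
eef_rot: [0.62, 0.785, -0.003, -0.004]
contact_force: [-1.0, -0.3, -1.5]
opening: 0.615
finger_force: 29.8
clock: 22.05
tool_pos: [0.5999, -0.1946, 0.1163]
eef_rot: [0.618, 0.786, 0.001, 0.001]
contact_force: [-0.9, -1.0, -1.5]
opening: 0.615
finger_force: 29.8
[ 599.9 -194.6  116.3] yaw 13.7 q [ 0.7   1.   -0.91  1.63  0.92  0.99 -0.29]
[244, 48, 115, 82, 1274] [ 569.5 -125.8   28.3] [ 571.1 -126.4   89.8    6.   -19.5]
[144, 80, 91, 82, 4376] [ 508.8 -161.2   58.8] [ 508.7 -161.8   53.5   45.1  -61.7]
[604, 130, 36, 77, 1991] [ 794.6 -126.6   30.3] [ 801.3 -126.5   55.1   21.2  -67.4]
[32, 143, 575, 237, 54861] [ 592.5 -175.   175.5] [ 543.2 -227.1  236.7  146.5   63.1]
[0, 245, 37, 135, 3180] [ 522.3 -190.7  187.5] [ 525.7 -197.    39.7   16.6  -80.6]
[608, 245, 32, 135, 2776] [ 669.4 -156.5  188.1] [ 671.2 -159.2   31.    19.4  -44.5]
```

View pics/w11.png

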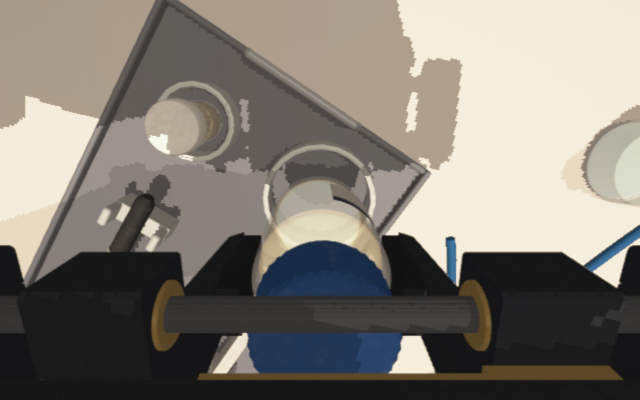

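View pics/s11.png

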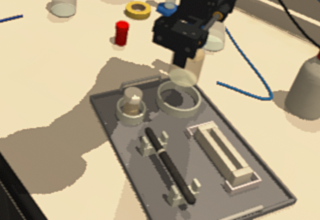

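The bottle hangs upright over the wide ring (ring centre around (320,195)); in the side view it sits above the ring at (180,95). The jar, marker and applicator are in place. Lowering gently.

```bash
python3 -m pendant '[{"claw":0.5,"dx":-1.5,"dy":-2,"dz":-15,"twist":0},{"claw":0.5,"dx":-1.5,"dy":-2,"dz":-30,"twist":0},{"claw":0.5,"dx":-1.5,"dy":-2,"dz":-42,"twist":0},{"claw":0.5,"dx":-1.5,"dy":-2,"dz":-52,"twist":0},{"claw":0.5,"dx":-1.5,"dy":-2,"dz":-57,"twist":0},{"claw":0.5,"dx":-1.5,"dy":-2,"dz":-60,"twist":0},{"claw":0.5,"dx":-1.5,"dy":-2,"dz":-61,"twist":0},{"claw":0.5,"dx":-1.5,"dy":-2,"dz":-61,"twist":0}]'
```

```text
clock: 22.95
tool_pos: [0.5966, -0.1984, 0.0545]
eef_rot: [0.619, 0.786, -0.001, -0.0]
contact_force: [-3.3, 0.1, 4.8]
opening: 0.613
finger_force: 29.9
```

Contact with the floor; releasing.

```bash
python3 -m pendant '[{"claw":0.5,"dx":0,"dy":0,"dz":0,"twist":0},{"claw":1,"dx":0,"dy":0,"dz":0,"twist":0},{"claw":1,"dx":0,"dy":0,"dz":0,"twist":0},{"claw":1,"dx":0,"dy":0,"dz":0,"twist":0},{"claw":1,"dx":0,"dy":0,"dz":0,"twist":0},{"claw":1,"dx":0,"dy":0,"dz":30,"twist":0},{"claw":1,"dx":0,"dy":0,"dz":70,"twist":0},{"claw":1,"dx":0,"dy":0,"dz":110,"twist":0}]'
python3 -m pendant '[{"claw":1,"dx":0,"dy":0,"dz":40,"twist":0},{"claw":1,"dx":0,"dy":-50,"dz":50,"twist":0},{"claw":1,"dx":0,"dy":-100,"dz":50,"twist":0},{"claw":1,"dx":-50,"dy":-150,"dz":50,"twist":0},{"claw":1,"dx":-100,"dy":-200,"dz":50,"twist":0},{"claw":1,"dx":-100,"dy":-250,"dz":50,"twist":0},{"claw":1,"dx":-100,"dy":-300,"dz":50,"twist":0},{"claw":1,"dx":-100,"dy":-300,"dz":50,"twist":0}]'
python3 - <<'E'
from h import *
p,d=eyes.snapshot("top"); q,_=eyes.snapshot("side"); cv2.imwrite("pics/f.png",np.vstack([p[120:290,150:570],q[150:400,110:530]]))
P=cloud(cam("top"),d); b=p.astype(int); b=b[...,0]>b[...,2]+35
for n,x0,y0,x1,y1,lo in(("small",420,110,490,200,.095),("big",255,130,310,190,.13),("jar",425,185,465,232,.05),("vial",160,222,198,255,.085)):
    X=P[y0:y1,x0:x1].reshape(-1,3); X=X[X[:,2]>lo]; print(n,len(X),np.round(np.median(X,0)*1000,1) if len(X) else "",rect(X) if len(X) else "")
E
```

```text
clock: 23.75
tool_pos: [0.5968, -0.1983, 0.1644]
eef_rot: [0.619, 0.786, 0.0, -0.001]
contact_force: [0.4, -0.1, 1.1]
opening: 1.003
finger_force: 0.0
clock: 24.55
tool_pos: [0.4946, -0.5032, 0.2132]
eef_rot: [0.621, 0.784, -0.001, 0.0]
contact_force: [1.0, -0.7, -0.1]
opening: 1.003
finger_force: 0.0
small 434 [ 593.2 -194.2  113.1] [464.6 -62.1 428.4  45.6 -45.6]
big 398 [627.5 209.6 141.8] [488.  173.1 337.9  46.4  15.1]
jar 193 [ 503.9 -163.3   59.1] [433.3 -60.4 389.   49.8 -51.2]
vial 161 [458.1 436.1  98.7] [391.3 281.5 368.7  27.5  66.7]
```

View pics/f.png

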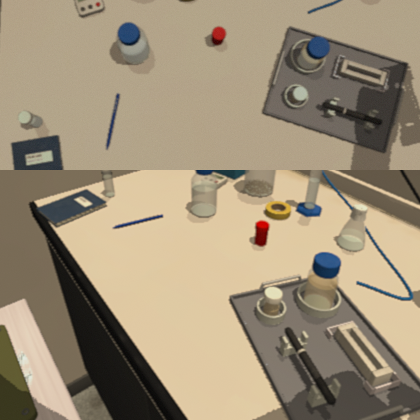

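```bash
python3 - <<'E'
from h import *
p,d=eyes.snapshot("top"); P=cloud(cam("top"),d); b=p.astype(int); m=(b[...,0]>b[...,2]+35)&(d>0)&(P[...,2]>.09)
m[:,:430]=0;m[:,490:]=0;m[:140]=0;m[200:]=0
X=P[m]; X=X[X[:,2]>.107]; c=X.mean(0); n=np.linalg.svd(X-c)[2][2]
print(len(X),np.round(c*1000,1),rect(X),"tilt",round(np.arccos(abs(n[2])),3))
E
```

```text
338 [ 596.3 -196.3  113.1] [ 596.5 -196.5   45.3   42.1  -46.6] tilt 0.03
```

The bottle is upright (tilt 0.03 rad) and about 2 mm from the ring centre, and the arm is clear. Handing in.

```bash
python3 -c "
from plant import r
print(r.finish_job())"
```

```text
the job is handed in; nothing more can be done
None
```

The kit is packed and the job is handed in at about 25 s on the clock: bottle, jar, applicator and marker all measured in place, and the look-alikes were left where they were; no verdict came back.

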